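Draw one navy heel insert from the bottom of its magazine

ROBOT

A 7-joint arm with a two-finger parallel gripper is mounted at the origin on the work surface. World frame = base frame: x ahead of the robot, y to its left, z up, the work surface at z = 0. Lengths are in m, angles in rad, forces in N, time in s.
With the tool pointing down it reaches from about 0.425 to 0.825 m from the base axis. Payload 3.6 kg.
Tool frame: the origin (TCP) lies on the centre line of the jaws, within the pads' length; the fingertips stand 22 mm ahead of it and the grasp point (between the pads) lies 3 mm ahead of it; z points along the fingers, y is the line along which they close (so a half turn about z gives the same grasp; the last joint's range is limited). The gripper opens to 93 mm and grips with 3 to 60 N. Pads are 15 mm wide; open, the fingers measure 128 mm over their backs; the gripper's body (75 mm by 188 mm) begins 65 mm behind the grasp point.
Start: joints at [1.315, 0.615, -0.013, 1.423, 0.008, 1.103, -0.04], TCP at [0.148, -0.633, 0.241] pointing down, gripper open.
Joint ranges: [-3.12, 3.12], [-0.3, 2.06], [-1.34, 1.32], [0.26, 2.42], [-1.36, 4.5], [0.01, 1.98], [-2.84, 2.84]. Speed limits (rad/s): [2.79, 2.79, 3.14, 3.14, 3.14, 3.14, 3.14].

INTERFACE

Orientations are given as a unit quaternion [w, x, y, z].
In Python, from bench import r, cams, ticket gives the robot as it stands.
- The arm moves only by the tool send_rows, never from a script. Its arguments are lists of equal length, an entry for each row: "delta_pos": the shift along the world's x, y, z normalised to -1 to 1, where 1 is 5 cm, a list of three; "twist": the turn about the world's z normalised to -1 to 1, where 1 is 0.12 rad. A call has 1 to 10 rows; each row shifts and turns the commanded pose from where the row before left it; what a row does not reach is not made up. A row lasts 1/8 s, in which the tool goes at most 62.5 mm and 10.7 degrees, less where a joint would pass 70% of its speed; a pose out of reach is approached as far as the arm can. A call with a number of a shift or a turn outside -1 to 1 is refused whole. A call with a gripper value outside its range is refused whole. "gripper" is the closure, from 0 (fully open) to 1 (shut), set as the call begins (left out, the last holds). The fingers move at their own pace and stop on an object; "squeeze" is the grip in N (left out, the last holds). Time passes only in rows, so rows that do not move let the fingers close. It gives the time, the measured TCP pose, the force, the opening and the grip force at its end, in the units of the state.
- r.sense(): the state, without advancing time (a new reading comes with each control period).
- cams.grab_frame(name): name is "scene" or "top" or "wrist"; returns the picture (480x640x3 uint8, blue, green, red); there is no depth.
- cams.calibration(name): a dict with "mtx" (3x3 intrinsics, pixels), "cam_to_world" (4x4, takes a point from camera to world coordinates). Camera axes: x right, y down, z forward; pixel columns grow to the right and rows downward; lengths in m; the calibration is good to about 2 mm. A picture is of the moment at which its call begins: read the wrist's pose just before it. calibration takes no time and is no camera call; for the wrist camera it gives the pose at the moment of the call.
- ticket.sign_off(): hands the job in; it is judged then, once.
The state is a dict: "time_s": time; "joints": joint angles; "qvel": joint speeds; "joint_efforts": joint torques, N m; "tcp_pos": TCP position; "orientation": TCP orientation; "ft_force": force on the tool from outside, world axes, zero at the start; "torque": the same for the moment, N m; "width": opening from 0.0 (shut) to 1.0 (fully open); "finger_force": force on a finger pad.
Only numpy, scipy, OpenCV 4.12 (cv2) and the standard library are available. Lean on these libraries where they do the work, as an engineer would, in place of code of your own. Each camera call takes 0.05 s, during which the arm holds its last target. There are 200 camera calls.

TASK

Draw the lowest navy heel insert out from under its stack and leave it lying flat, wholly on the yellow pad in front of that magazine, so that the navy inserts above it drop down inside the magazine and stay there. Leave the white inserts alone.

Things in the scene. Friction and masses are not known exactly. Their poses are not given: they have to be found in the camera images.
- navy_bottom: Lowest of 4 navy heel inserts: flat, 110 (x) x 46 (y) x 12 mm, 60 g, front end (+x) square, rear end rounded (radius 23). Origin mid-length, mid-width, on the underside; +x points out of the magazine. It lies on the base plate, its front 38-46 mm sticking out of the mouth, where its straight sides can be pinched from above; the rest is under the stack. It slides freely.
- navy_top: Topmost of the 4 navy inserts, same shape and origin. It rests on the two middle ones, which rest on navy_bottom. These upper three are wholly inside the magazine, held back by its front gate; each drops 12 mm when navy_bottom is drawn out.
- navy_magazine: Fixed green magazine. Origin at table level under the mouth's outer face; +x = out. Base plate, 110 mm wide, x -130 to 180, top z 15. Walls, y within +-31, x -122 to 0, rise to z 67; dark corner posts at the mouth reach y +-43. A clear gate leaves a 17 mm gap: one insert passes. Yellow pad on the plate: 140 (x) x 80 mm, centre x 95, y 0. A twin with white inserts stands to its left or right.
- white_bottom: Lowest of the 4 white inserts in the twin magazine, same shape and origin as navy_bottom, also sticking out of its mouth. Not to be moved.
There are look-alikes about, which are no part of the job. What is shaped like the navy_top but orange or turquoise is not meant.

How it is judged:
By the outcome, as a careful person would: the job done as asked, in the order asked, and still so for the second after the job is handed in, with the robot touching nothing.
It also fails if it takes over 37 s, if anything falls off the work surface, if the arm or the gripper's body presses on something with over 40 N, if the wrist force passes 120 N, or if a joint passes its speed limit or range.

## Working session

There is one attempt and no reset: what is moved stays moved. The work goes in short steps, Python scripts to look and compute and a tool call to move; the robot and the scene stay as the last step left them, time stands still between calls to the robot, and variables do not carry over. Pictures are saved under pics/ and viewed, at most 10 in all, crops included, and the job is handed in when it is done.

Besides the shell and the picture viewer there is one more tool, called after ">>>" by a JSON object that holds its "fn" and its "kwargs". send_rows: Moves the arm, as the interface text tells. Its arguments: {"type":"object","properties":{"delta_pos":{"type":"array"},"twist":{"type":"array"},"gripper":{"type":"number"},"squeeze":{"type":"number"}},"required":["delta_pos","twist"]}

```bash
mkdir -p pics
python3 - <<'E'
from bench import r,cams
import cv2,numpy as np
s=r.sense();print(s)
for n in("top","scene"):
    cv2.imwrite(f"pics/{n}0.png",cams.grab_frame(n));c=cams.calibration(n);print(n,np.round(c["mtx"],1).tolist(),np.round(c["cam_to_world"],4).tolist())
E
```

```text
{'time_s': 0.0, 'joints': array([ 1.31446027,  0.61588222, -0.01260025,  1.42489645,  0.00810763,
        1.10335665, -0.04037606]), 'qvel': array([-0.00051058,  0.00121491,  0.00192897,  0.00071314,  0.00101224,
       -0.00036626, -0.00198105]), 'joint_efforts': array([-4.19622438e-04, -4.58948636e+01,  2.09212890e-01, -1.65745085e+01,
       -6.09508459e-02,  2.05288577e-02,  2.22978515e-04]), 'tcp_pos': array([ 0.14791578, -0.63220115,  0.23950595]), 'orientation': array([-1.23476307e-03,  9.93398787e-01,  1.14705262e-01, -1.68038310e-04]), 'ft_force': array([-0.39890164, -0.06192247, -0.63602499]), 'torque': array([ 0.02006251, -0.02260719, -0.02485107]), 'finger_force': 0.0, 'width': 0.9983634817884736}
top [[604.9, 0.0, 318.7], [0.0, 604.9, 238.3], [0.0, 0.0, 1.0]] [[-0.0196, -0.9854, 0.169, 0.2304], [-0.9998, 0.0211, 0.0071, 0.0542], [-0.0106, -0.1689, -0.9856, 1.1374], [0.0, 0.0, 0.0, 1.0]]
scene [[451.3, 0.0, 327.9], [0.0, 451.3, 241.2], [0.0, 0.0, 1.0]] [[-0.7087, 0.4991, -0.4986, 0.7735], [0.7053, 0.4825, -0.5194, 0.4535], [-0.0187, -0.7198, -0.694, 0.5576], [0.0, 0.0, 0.0, 1.0]]
```

View pics/top0.png

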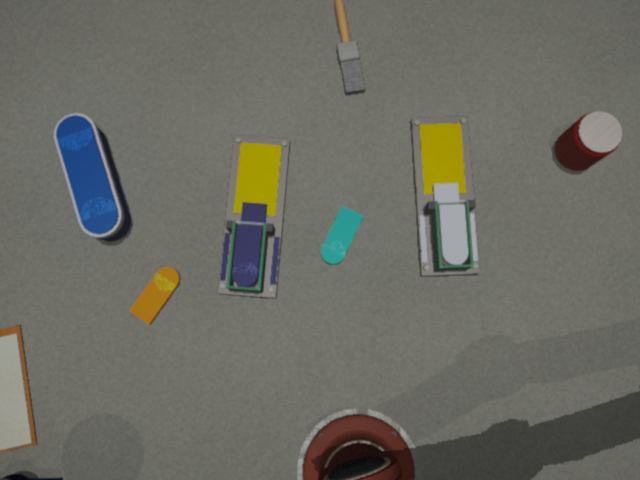

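View pics/scene0.png

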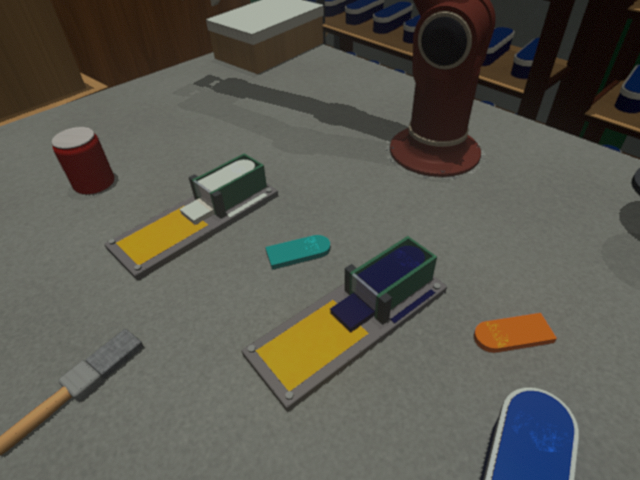

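The top view shows the navy magazine: its yellow pad is at about (258,178), the protruding navy insert at (253,212) and the mouth at about (252,222). The twin with white inserts stands to its right at about (447,195). The scene view shows the same layout, with the navy protrusion at (352,310).

```bash
cat > h.py <<'E'
import cv2,numpy as np
from bench import r,cams
def ray(n,px,z,c=None):
    c=c or cams.calibration(n);T=c["cam_to_world"];px=np.atleast_2d(px).astype(float)
    d=np.c_[px,np.ones(len(px))]@np.linalg.inv(c["mtx"]).T@T[:3,:3].T
    return T[:3,3]+d*((z-T[2,3])/d[:,2])[:,None]
def big(m,near=None):
    cs=[c for c in cv2.findContours(m,cv2.RETR_EXTERNAL,cv2.CHAIN_APPROX_NONE)[0] if cv2.contourArea(c)>60]
    return sorted(cs,key=cv2.contourArea,reverse=True)
E
python3 - <<'E'
from h import *
for n,box in(("top",(200,120,300,300)),("scene",(240,230,450,410))):
    im=cv2.imread(f"pics/{n}0.png");x0,y0,x1,y1=box
    h=cv2.cvtColor(im,cv2.COLOR_BGR2HSV);M=np.zeros(im.shape[:2],np.uint8);M[y0:y1,x0:x1]=255
    ye=cv2.inRange(h,(20,120,80),(35,255,255))&M; c=big(ye)[0]
    w=ray(n,c[:,0,:],.0155)[:,:2]; 
    R=cv2.minAreaRect((w*1000).astype(np.float32));print(n,"pad mm",R,cv2.boxPoints(R).round(1).tolist())
    na=cv2.inRange(h,(110,60,20),(135,255,130))&M
    for c in big(na): 
        R=cv2.minAreaRect(c);print(" navy px",np.round(R[0]),np.round(R[1]),cv2.contourArea(c)); 
        w=(ray(n,c[:,0,:],.027)[:,:2]*1000).astype(np.float32);R=cv2.minAreaRect(w);print("  z27",np.round(R[0]),np.round(R[1]),R[2],cv2.boxPoints(R).round(0).tolist())
a=cv2.imread("pics/top0.png")[120:300,200:300];b=cv2.imread("pics/scene0.png")[230:410,240:450]
cv2.imwrite("pics/c.png",np.hstack([cv2.resize(a,(300,540),interpolation=2),cv2.resize(b,(500,540),interpolation=2)]))
E
```

```text
top pad mm ((542.123291015625, 177.65940856933594), (80.51056671142578, 139.40231323242188), 84.24166107177734) [[468.70001220703125, 144.60000610351562], [607.4000244140625, 130.60000610351562], [615.5, 210.6999969482422], [476.79998779296875, 224.6999969482422]]
 navy px [246. 255.] [26. 60.] 1428.0
  z27 [392. 197.] [ 48. 113.] 84.27312469482422 [[334.0, 179.0], [446.0, 168.0], [450.0, 216.0], [338.0, 227.0]]
 navy px [253. 212.] [24. 18.] 372.0
  z27 [473. 184.] [44. 34.] 84.24378204345703 [[454.0, 163.0], [487.0, 160.0], [492.0, 204.0], [458.0, 207.0]]
 navy px [275. 260.] [ 5. 46.] 158.0
  z27 [382. 144.] [ 9. 86.] 84.29598236083984 [[338.0, 144.0], [424.0, 136.0], [425.0, 144.0], [339.0, 153.0]]
 navy px [225. 256.] [ 4. 46.] 148.5
  z27 [391. 237.] [ 8. 85.] 84.54377746582031 [[348.0, 237.0], [432.0, 229.0], [433.0, 237.0], [349.0, 245.0]]
scene pad mm ((542.48046875, 176.17572021484375), (80.6746826171875, 140.0850372314453), 84.37004852294922) [[468.79998779296875, 142.89999389648438], [608.2000122070312, 129.1999969482422], [616.0999755859375, 209.39999389648438], [476.70001220703125, 223.1999969482422]]
 navy px [392. 267.] [27. 66.] 1473.0
  z27 [358. 172.] [ 48. 117.] 84.22056579589844 [[297.0, 154.0], [414.0, 142.0], [419.0, 190.0], [302.0, 202.0]]
 navy px [352. 310.] [32. 30.] 770.5
  z27 [470. 184.] [46. 47.] 84.96785736083984 [[444.0, 163.0], [491.0, 159.0], [495.0, 205.0], [448.0, 209.0]]
 navy px [413. 306.] [ 5. 51.] 233.0
  z27 [401. 242.] [ 9. 86.] 84.47097778320312 [[358.0, 242.0], [443.0, 234.0], [444.0, 243.0], [359.0, 251.0]]
```

View pics/c.png

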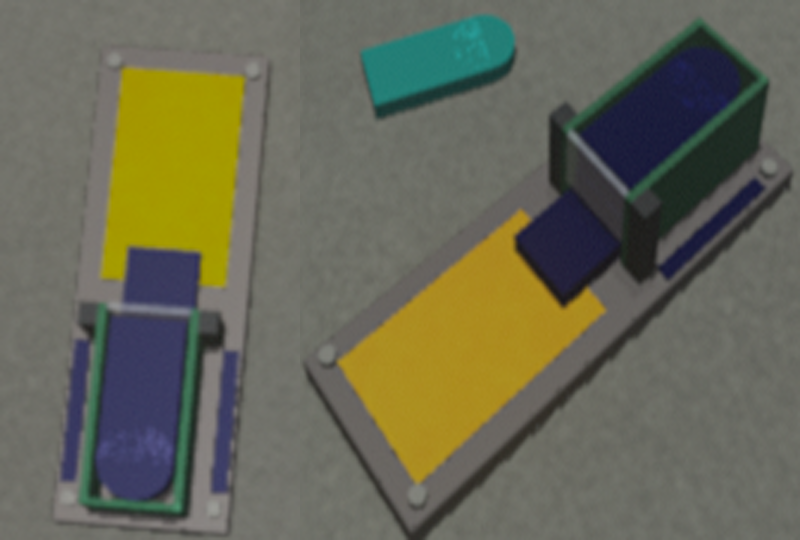

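The frames agree. The out-axis yaw is about -0.099 rad, the mouth is at (0.448, 0.186) and the insert sticks out 42 mm. I'll grasp at about (0.475, 0.184) and approach on an arc around the base.

>>> {"fn": "send_rows", "kwargs": {"delta_pos": [[0.86,0.8,0],[0.86,0.8,0],[0.86,0.8,0],[0.86,0.8,0],[0.86,0.8,0],[0.86,0.8,0],[0.86,0.8,0],[0.2,1,0],[0.2,1,0],[0.2,1,0]], "twist": [-0.3,-0.3,-0.3,-0.3,-0.3,-0.3,-0.3,-0.2,-0.2,-0.2], "gripper": 0}}

```text
time_s: 1.35
tcp_pos: [0.4791, -0.2011, 0.2402]
orientation: [-0.0, 0.999, -0.047, -0.0]
ft_force: [-0.2, 0.7, -0.1]
width: 0.998
finger_force: 0.0
```

>>> {"fn": "send_rows", "kwargs": {"delta_pos": [[0.2,1,0],[0.2,1,0],[0.2,1,0],[0.2,1,0],[-0.25,1,0],[-0.25,1,0],[-0.25,1,0],[-0.15,0.6,-0.5],[0,0,-0.5],[0,0,0]], "twist": [0,0,0,0,0,0,0,0,0,0]}}

```text
time_s: 2.6
tcp_pos: [0.4724, 0.1768, 0.1889]
orientation: [0.001, 0.999, -0.047, -0.002]
ft_force: [0.5, -0.0, 0.7]
width: 1.001
finger_force: 0.0
```

```bash
cat > st.py <<'E'
from h import *
from scipy.spatial.transform import Rotation as Ro
s=r.sense();q=s["orientation"];m=Ro.from_quat([q[1],q[2],q[3],q[0]]).as_matrix()
print(s["time_s"],s["tcp_pos"].round(4),"yaw x",np.arctan2(m[1,0],m[0,0]).round(4),"z",m[:,2].round(3),s["joints"].round(2))
d=(s["tcp_pos"]-[.4747,.1837,.040])/.05;print("units to grasp",d.round(3)*-1)
E
python3 st.py; python3 -c "
from h import *
cv2.imwrite('pics/w1.png',cams.grab_frame('wrist'))"
```

```text
2.6 [0.4724 0.1768 0.1889] yaw x -0.0933 z [-0.005 -0.002 -1.   ] [-0.36  0.46 -0.05  1.9   0.03  0.79 -2.1 ]
units to grasp [ 0.045  0.139 -2.978]
```

View pics/w1.png

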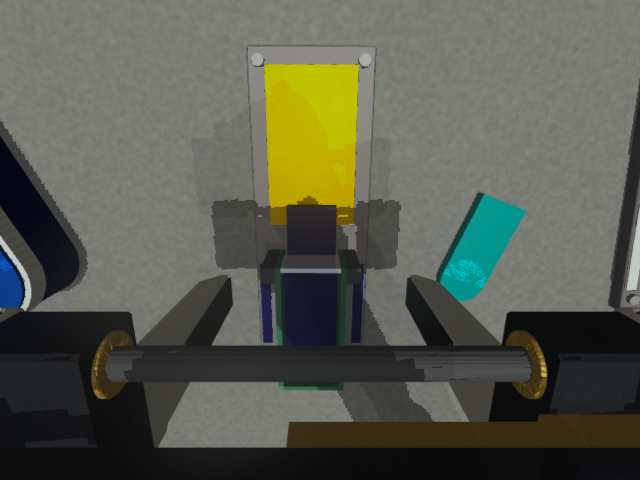

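The wrist view shows the navy insert's front edge at row 206, columns 287–336. The fingertips are at columns 232 and 406, so the tool sits slightly to the right, which matches the computed +7 mm in y. I'll check the front edge by ray.

```bash
python3 -c "
from h import *
print(ray('wrist',[[287,206],[336,206],[287,245],[336,245]],.027).round(4))
print(ray('wrist',[[265,66],[357,66]],.0155).round(4))"
```

```text
[[0.4962 0.2026 0.027 ]
 [0.4919 0.1577 0.027 ]
 [0.4589 0.2071 0.027 ]
 [0.4544 0.1607 0.027 ]]
[[0.6162 0.208  0.0155]
 [0.6088 0.1297 0.0155]]
```

>>> {"fn": "send_rows", "kwargs": {"delta_pos": [[0.05,0.12,-0.6],[0,0,-0.8],[0,0,-0.7],[0,0,-0.5],[0,0,-0.2],[0,0,-0.1],[0,0,0],[0,0,0]], "twist": [-0.05,0,0,0,0,0,0,0]}}

```text
time_s: 3.65
tcp_pos: [0.4773, 0.1834, 0.0466]
orientation: [-0.0, 0.999, -0.05, 0.001]
ft_force: [0.0, -0.6, -0.4]
width: 1.001
finger_force: 0.0
```

```bash
python3 st.py
```

```text
3.65 [0.4773 0.1834 0.0466] yaw x -0.1003 z [ 0.002  0.001 -1.   ] [-0.39  0.69 -0.04  2.01  0.05  0.44 -2.13]
units to grasp [-0.051  0.007 -0.131]
```

>>> {"fn": "send_rows", "kwargs": {"delta_pos": [[0,0,-0.13],[0,0,0],[0,0,0]], "twist": [0,0,0]}}

```text
time_s: 4.03
tcp_pos: [0.4765, 0.1831, 0.0391]
orientation: [-0.0, 0.999, -0.05, -0.0]
ft_force: [-0.2, -0.3, -0.2]
width: 0.998
finger_force: 0.0
```

>>> {"fn": "send_rows", "kwargs": {"delta_pos": [[0,0,0],[0,0,0],[0,0,0],[0,0,0],[0,0,0],[0,0,0],[0,0,0],[0,0,0]], "twist": [0,0,0,0,0,0,0,0], "gripper": 1, "squeeze": 15}}

```text
time_s: 5.03
tcp_pos: [0.4766, 0.1831, 0.0392]
orientation: [-0.0, 0.999, -0.05, 0.0]
ft_force: [-0.1, 1.3, 0.0]
width: 0.492
finger_force: 15.0
```

>>> {"fn": "send_rows", "kwargs": {"delta_pos": [[0.1,-0.01,0],[0.2,-0.02,0],[0.2,-0.02,0],[0.2,-0.02,0],[0.2,-0.02,0],[0.1,-0.01,0],[0,0,0]], "twist": [0,0,0,0,0,0,0]}}

```text
time_s: 5.9
tcp_pos: [0.5277, 0.1779, 0.0392]
orientation: [-0.0, 0.999, -0.05, 0.001]
ft_force: [-0.2, 0.1, 0.2]
width: 0.491
finger_force: 15.0
```

```bash
python3 st.py; python3 -c "
from h import *
cv2.imwrite('pics/s2.png',cv2.resize(cams.grab_frame('scene')[200:420,220:480],(780,660))[:600])"
```

```text
5.9 [0.5277 0.1779 0.0392] yaw x -0.101 z [ 0.002  0.    -1.   ] [-0.34  0.75 -0.04  1.88  0.06  0.51 -2.09]
units to grasp [-1.059  0.115  0.016]
```

View pics/s2.png

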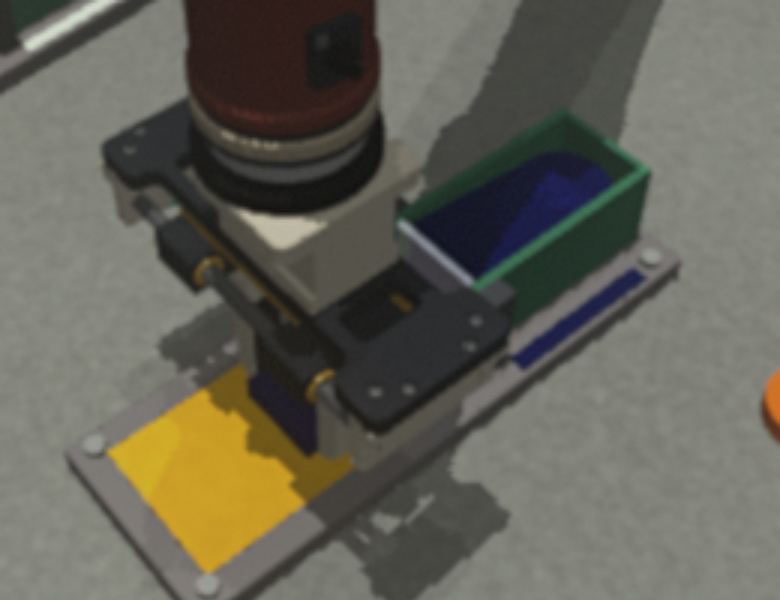

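The crop shows the insert held and sliding out, with its front at about (285,420). The upper inserts are still behind the gate at about (540,200), and their rear has started to sink. I'll continue the pull.

>>> {"fn": "send_rows", "kwargs": {"delta_pos": [[0.1,-0.01,0],[0.2,-0.02,0],[0.2,-0.02,0],[0.2,-0.02,0],[0.2,-0.02,0],[0.14,-0.01,0],[0.04,0,0],[0,0,0]], "twist": [0,0,0,0,0,0,0,0]}}

```text
time_s: 6.95
tcp_pos: [0.5811, 0.173, 0.0392]
orientation: [-0.0, 0.999, -0.05, 0.001]
ft_force: [0.3, -0.9, 0.8]
width: 0.494
finger_force: 15.0
```

```bash
python3 st.py; python3 -c "
from h import *
cv2.imwrite('pics/s3.png',cv2.resize(cams.grab_frame('scene')[200:400,220:480],(780,600)))"
```

```text
6.95 [0.5811 0.173  0.0392] yaw x -0.1 z [ 0.001 -0.    -1.   ] [-0.3   0.79 -0.05  1.74  0.06  0.61 -2.05]
units to grasp [-2.127  0.214  0.016]
```

View pics/s3.png

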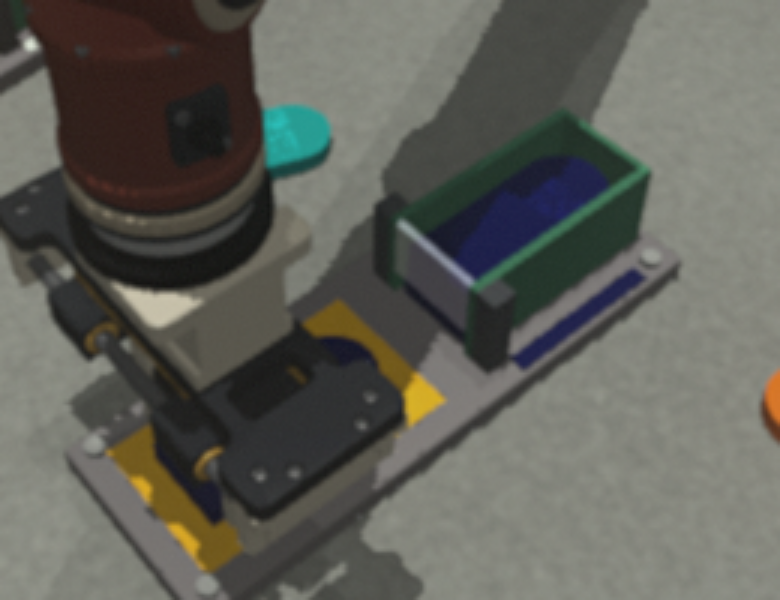

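The insert is fully out: its rounded rear is at about (345,350), with yellow showing behind it. The stack has dropped and stays behind the gate. I'll release and lift.

>>> {"fn": "send_rows", "kwargs": {"delta_pos": [[0,0,0],[0,0,0],[0,0,0],[0,0,0],[0,0,0],[0,0,0]], "twist": [0,0,0,0,0,0], "gripper": 0}}

```text
time_s: 7.75
tcp_pos: [0.5806, 0.1731, 0.0391]
orientation: [0.0, 0.999, -0.05, 0.0]
ft_force: [0.3, 0.2, 0.4]
width: 0.996
finger_force: 0.0
```

>>> {"fn": "send_rows", "kwargs": {"delta_pos": [[0,0,0.3],[0,0,0.8],[0,0,1],[0,0,1],[0,0,1],[0.3,-0.8,0.2],[0.2,-1,0],[0,-1,0],[0,-1,0],[0,-1,0]], "twist": [0,0,0,0,0,0,0,0,0,0]}}

```text
time_s: 9.0
tcp_pos: [0.6054, -0.0685, 0.2554]
orientation: [-0.0, 0.999, -0.05, 0.001]
ft_force: [0.9, 0.1, -0.2]
width: 0.996
finger_force: 0.0
```

>>> {"fn": "send_rows", "kwargs": {"delta_pos": [[0,-1,0],[0,-1,0],[0,0,0],[0,0,0]], "twist": [0,0,0,0]}}

```text
time_s: 9.5
tcp_pos: [0.6056, -0.1659, 0.2548]
orientation: [-0.001, 0.999, -0.05, 0.0]
ft_force: [0.6, 1.6, 0.5]
width: 0.999
finger_force: 0.0
```

Run:
```python
from h import *
print(r.sense()["time_s"])
im={n:cams.grab_frame(n) for n in("top","scene")}
u=np.array([.995,-.099]);v=np.array([.099,.995]);o=np.array([447.8,186.4])
for n,(x0,y0,x1,y1) in(("top",(200,120,300,300)),("scene",(240,230,450,410))):
    h=cv2.cvtColor(im[n],cv2.COLOR_BGR2HSV);M=np.zeros(h.shape[:2],np.uint8);M[y0:y1,x0:x1]=255
    for c in big(cv2.inRange(h,(110,60,20),(135,255,130))&M):
        w=ray(n,c[:,0,:],.027)[:,:2]*1000-o;print(n,cv2.contourArea(c),"x",(w@u).min().round(),(w@u).max().round(),"y",(w@v).min().round(),(w@v).max().round())
cv2.imwrite("pics/f.png",np.hstack([cv2.resize(im["top"][120:300,200:300],(300,540)),cv2.resize(im["scene"][230:410,240:450],(500,540))]))
```

```text
9.5
top 1113.0 x -113.0 -2.0 y -19.0 29.0
top 728.0 x 68.0 147.0 y -22.0 21.0
top 210.0 x 39.0 70.0 y -21.0 22.0
top 146.0 x -105.0 -18.0 y -53.0 -44.0
top 143.0 x -105.0 -20.0 y 41.0 49.0
scene 2011.0 x 41.0 150.0 y -22.0 25.0
scene 1097.5 x -134.0 -28.0 y -38.0 1.0
scene 231.0 x -95.0 -10.0 y 47.0 55.0
```

View pics/f.png

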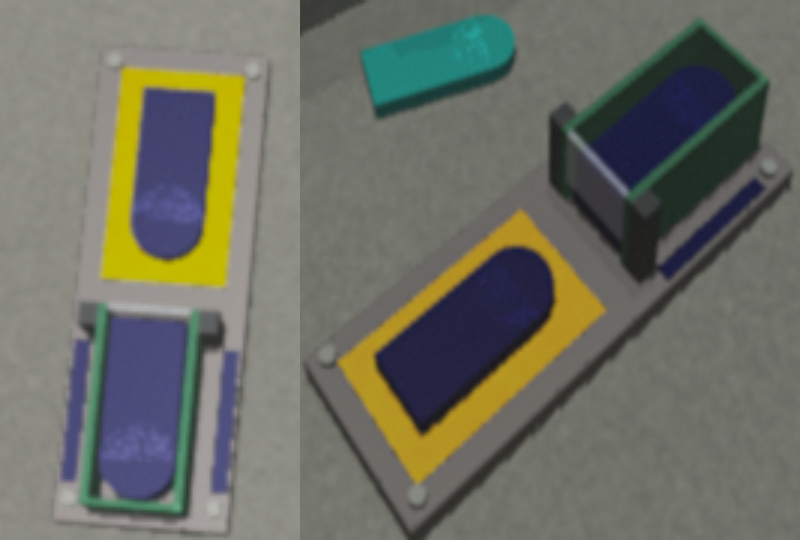

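The insert lies flat and centred on the pad, with yellow visible all around it (local x about 40–149, pad 25–165). The stack has dropped and sits inside the magazine.

```bash
python3 -c "
from bench import ticket
print(ticket.sign_off())"
```

```text
the job is handed in; nothing more can be done
None
```

The lowest navy insert lies flat and wholly on the yellow pad, the three navy inserts above it have dropped down inside the magazine, I did not touch the white inserts, and the job is handed in at about 9.6 s.

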